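# Register a metal blank in the laser jig and hold it for clamping

## Task

Take the focus gauge off the laser jig and stand it upright in the grey tray. Then lay the long aluminium block flat on the jig plate with its long side along the long rail, and press it fully home into the corner, firmly against the side rail and the end stop at once; finish while still holding it pressed there so that I can clamp it. Leave everything else on the table where it is.

Things in the scene. Friction and masses are not known exactly. Their poses are not given: they have to be found in the camera images.
- jig: The registration jig: a fixed grey metal plate 200 x 160 x 12 mm (x, y, z) lying on the table, with two low steel stops screwed on top that make an inside corner. Origin: centre of its underside; z up, top face at z = 12. The free seat lies on the -x, -y side of the stops: the end stop's face is the plane x = +70, the side rail's face is the plane y = +50 (mm, jig frame). Rigid, does not move.
- end_stop: The short stop of the jig, steel bar 18 x 85 x 10 mm (x, y, z; axes as the jig's), standing 10 mm above the plate. Origin: middle of the lower edge of its contact face, at (70, -5, 12) mm in the jig; the face looks to the jig's -x and reaches from y = -47.5 to +37.5 mm in the jig.
- side_rail: The long stop of the jig, steel bar 135 x 18 x 10 mm (x, y, z; axes as the jig's), standing 10 mm above the plate. Origin: middle of the lower edge of its contact face, at (0, 50, 12) mm in the jig; the face looks to the jig's -y and reaches from x = -67.5 to +67.5 mm in the jig.
- blank: The long aluminium block, loose, 70 x 36 x 40 mm (x, y, z), with two small dark hole marks on its top; about 0.2 to 0.35 kg. Origin: centre of its underside, z up. It looks the same after a half turn about z. Not slippery (friction about 1): pressed on one stop it drags when slid along it. Fully home its origin is at (35, 32, 12) mm in the jig.
- gauge: The focus gauge, a loose steel turned part standing on the jig's seat at the start: a foot 34 mm in diameter and 12 mm high, above it a neck 22 mm in diameter up to 48 mm; about 0.17 kg. Origin: centre of its underside, z up along its axis.
- tray: Empty grey plastic tray, fixed on the table, 120 x 100 x 28 mm outside (x, y, z), walls and floor 4 mm. Origin: centre of its underside, z up.
- short_block: Bystander: a short aluminium block, 38 x 36 x 40 mm, one hole mark on top; origin at the centre of its underside. Near the long block.
- disc: Bystander: a flat aluminium disc, 50 mm in diameter, 18 mm high; origin at the centre of its underside. Near the long block.
- screwdriver: Bystander: a screwdriver lying near the robot's left; its length along its x.
- wash_bottle: Bystander: a closed white bottle, 60 mm in diameter, 150 mm high, upright beyond the tray; origin at the centre of its underside.
- tape: Bystander: a clear ring of tape, 90 mm in diameter, 24 mm high, lying flat; origin at the centre of its underside.
- optic_post: Bystander: an optic on a post, about 130 mm high on a 44 mm round foot, beyond the jig; origin at the centre of its underside.
There are look-alikes about, which are no part of the job. What is shaped like the tray but black is not meant. Leave any red look-alike of the gauge alone.

How it is judged (in metres and radians):
On the way:
1. the focus gauge stands upright in the tray, let go (x of gauge in the frame of tray between -0.05 and 0.05 m and y of gauge in the frame of tray between -0.04 and 0.04 m and z of gauge in the frame of tray between 0 and 0.01 m and angle between gauge's own z axis and vertical below 0.15 rad and contact force between gauge and the arm below 0.05 N and contact force between gauge and the fingers below 0.05 N and linear speed of gauge below 0.02 m/s), for 0.2 s.
At the end, for the whole second after the job is handed in: Block flat on the plate, long side along the rail (0.05 rad), within 4 mm of home, over 2 N on the end stop and over 2 N on the side rail at once, still held or pushed by the robot, at rest; the gauge stands upright (0.15 rad) on the tray floor, let go (all of step 1 and contact force between blank and end_stop above 2 N and contact force between blank and side_rail above 2 N and (contact force between blank and the fingers above 1 N or contact force between blank and the arm above 1 N) and x of blank in the frame of jig between 0.031 and 0.039 m and y of blank in the frame of jig between 0.028 and 0.036 m and z of blank in the frame of jig between 0.009 and 0.0145 m and angle between the x axis of blank and the x axis of jig, either way round below 0.05 rad and angle between blank's own z axis and vertical below 0.05 rad and linear speed of blank below 0.01 m/s); the arm keeps its last pose, push and grip.
It fails at once if a bystander is shifted by more than 30 mm (distance of any of short_block, disc, screwdriver, wash_bottle, tape, optic_post from where it was at the start of the episode above 0.03 m).
It also fails if it takes over 72 s, if anything falls off the work surface, if the arm or the gripper's body presses on something with over 40 N, if the wrist force passes 120 N, or if a joint passes its speed limit or range.

## Robot

A 6-joint arm with a two-finger parallel gripper is mounted at the origin on the work surface. World frame = base frame: x ahead of the robot, y to its left, z up, the work surface at z = 0. Lengths are in m, angles in degrees, forces in N, time in s.
With the tool pointing down it reaches from about 0.35 to 0.875 m from the base axis. Payload 4.2 kg.
Tool frame: the origin (TCP) lies on the centre line of the jaws, within the pads' length; the fingertips stand 8 mm ahead of it and the grasp point (between the pads) lies 11 mm behind it; z points along the fingers, y is the direction in which the jaws open and shut (so a half turn about z gives the same grasp; the last joint's range is limited). The gripper opens to 87 mm and grips with 3 to 60 N. Pads are 19 mm wide; open, the fingers measure 117 mm over their backs; the gripper's body (75 mm by 190 mm) begins 51 mm behind the grasp point.
Start: joints at [-51.704, 22.042, 0.453, 0, -68.411, -14.817], TCP at [0.249, -0.573, 0.231] pointing down, gripper open.
Joint ranges: [-179.83, 179.83], [-69.29, 118.12], [-61.27, 80.66], [-181.25, 117.63], [-171.15, -9.14], [-177.46, 177.46]. Speed limits (degrees/s): [159.86, 159.86, 180, 180, 180, 180].

## Interface

Orientations are given as a 3x3 rotation matrix whose columns are the frame's x, y, z axes.
In Python, from station import sense, capture, finish_job, recognise gives the robot as it stands.
- The arm moves only by the tool apply_moves, never from a script. Its argument "plan" is a list that holds one entry, the list of rows, each a list of 7 numbers: the opening in per cent of the stroke, from 0 (shut) to 100 (fully open), then the shift along the world's x, y, z in units of 25 mm (1.0 is 25 mm), then the turn, a rotation vector about the world's x, y, z in rad. A call has 1 to 12 rows; each row shifts and turns the pose as measured when the row begins; what a row does not reach is not made up. A row lasts 1/12 s, in which the tool goes at most 41.7 mm and 7.16 degrees, less where a joint would pass 70% of its speed; a pose out of reach is approached as far as the arm can. A call is refused whole if a number of a shift passes 1 or a number of a turn 0.125, either way. A call with a gripper value outside its range is refused whole. The fingers move at their own pace and stop on an object; the grip force is fixed at half the most. Time passes only in rows, so rows that do not move let the fingers close. It gives the time, the measured TCP pose, the force and the opening at its end, in the units of the state.
- sense(): the state, without advancing time (a new reading comes with each control period).
- capture(name): name is "scene" or "top" or "wrist"; returns a dict with "pixels" (420x560x3 uint8, red, green, blue), "depth" (420x560 float32, m along the optical axis (not along the pixel's ray), 0 where there is no reading), "mtx" (3x3 intrinsics, pixels), "distortion" ([k1, k2, p1, p2, k3] as OpenCV has them; the pictures are not rectified), "R" (3x3) and "t" (3): a world point X has camera coordinates R X + t; the wrist camera has in their place "mount" (4x4, takes a point from camera to tool coordinates, whose origin is the TCP and whose axes are the flange's). Camera axes: x right, y down, z forward; pixel columns grow to the right and rows downward; lengths in m; the calibration is good to about 2 mm. A picture is of the moment at which its call begins: read the wrist's pose just before it.
- finish_job(): hands the job in, once; it reports no verdict.
Trained networks look in a picture, given as the dict that the camera call returned (one of the last four; its "shot" number tells which), for a name from the list of things; names that differ only in an ending like _2 or _b are one class to them, and where a whole thing is asked for, a point or a joint stands for the part that bears it (a point fixed in the world has none). Each returns a list of dicts, best first, with "score" (0 to 1); they miss things now and then, are a little off and sometimes report something else, mostly with a low value. They report only what shows in the picture. A call takes as long as a camera call. They do not tell look-alikes from the thing itself.
- recognise(label, picture): "at" ([x, y, z] in m, in the coordinates of the camera as it stood for that picture, good to about 4 mm: the middle of the surface that is visible of it).
The state is a dict: "time_s": time; "joints": joint angles; "joint_velocities": joint speeds; "effort": joint torques, N m; "tcp_pos": TCP position; "ee_rot": TCP orientation; "wrist_force": force on the tool from outside, world axes, zero at the start; "moment": the same for the moment, N m; "gripper_width": opening from 0.0 (shut) to 1.0 (fully open).
Only numpy, scipy, OpenCV 4.12 (cv2) and the standard library are available. Lean on these libraries where they do the work, as an engineer would, in place of code of your own. Each camera call takes 0.05 s, during which the arm holds its last target.

## Working session

There is one attempt and no reset: what is moved stays moved. The work goes in short steps, Python scripts to look and compute and a tool call to move; the robot and the scene stay as the last step left them, time stands still between calls to the robot, and variables do not carry over. Pictures are saved under pics/ and viewed, and the job is handed in when it is done.

Besides the shell and the picture viewer there is one more tool, called after "Request:" in YAML: its name, and indented under it one key for each argument. apply_moves: Moves the arm, as the interface text tells. Its arguments: {"type":"object","properties":{"plan":{"type":"array","items":{"type":"array","items":{"type":"array","items":{"type":"number"}}}}},"required":["plan"]}

```bash
mkdir -p pics; ls
cat > h.py <<'E'
import numpy as np, cv2
from station import sense, capture, finish_job, recognise
def save(p,n): cv2.imwrite(f"pics/{n}.png", cv2.cvtColor(p["pixels"],cv2.COLOR_RGB2BGR))
def camT(p,s=None):
    if "R" in p:
        R=np.array(p["R"]);t=np.array(p["t"]).ravel(); return R.T,-R.T@t
    M=np.array(p["mount"]);Rt=np.array(s["ee_rot"]).reshape(3,3)
    return Rt@M[:3,:3], Rt@M[:3,3]+np.array(s["tcp_pos"])
def cloud(p,s=None):
    d=p["depth"];h,w=d.shape
    u,v=np.meshgrid(np.arange(w),np.arange(h))
    n=cv2.undistortPoints(np.stack([u,v],-1).reshape(-1,1,2).astype(np.float64),np.array(p["mtx"]),np.array(p["distortion"])).reshape(h,w,2)
    R,c=camT(p,s)
    P=np.dstack([n[...,0]*d,n[...,1]*d,d])@R.T+c
    P[d<=0]=np.nan
    return P
def proj(p,X,s=None):
    R,c=camT(p,s); x=(np.atleast_2d(X)-c)@R
    return cv2.projectPoints(x,np.zeros(3),np.zeros(3),np.array(p["mtx"]),np.array(p["distortion"]))[0].reshape(-1,2)
E
python3 - <<'E'
from h import *
s=sense();print(s)
for n in["scene","top"]:
    p=capture(n);save(p,n+"0");R,c=camT(p);print(n,c)
    P=cloud(p);np.save(n+"P.npy",P)
    for l in["jig","end_stop","side_rail","blank","gauge","tray","short_block","disc","screwdriver","wash_bottle","tape","optic_post"]:
        for r in recognise(l,p)[:3]:
            X=R@np.array(r["at"])+c;print(l,round(r["score"],2),X.round(3),proj(p,X).round())
E
```

```text
pics
{'time_s': 0.0, 'joints': array([-5.17031504e+01,  2.20902438e+01,  3.76946673e-01, -3.14641366e-02,
       -6.84107309e+01, -1.48157901e+01]), 'joint_velocities': array([ 0.02058163,  0.05792933, -0.05620544,  0.0763367 , -0.04497332,
        0.07351161]), 'effort': array([ 3.30953771e-04, -3.90670002e+01,  1.87401831e+01,  4.21983853e+00,
        1.09023205e-02, -2.13867725e-04]), 'tcp_pos': array([ 0.24880016, -0.57267708,  0.22943928]), 'ee_rot': array([[-9.17272524e-01, -3.98259002e-01, -9.40762183e-04],
       [-3.98260108e-01,  9.17270312e-01,  2.01528941e-03],
       [ 6.03260710e-05,  2.22323766e-03, -9.99997527e-01]]), 'wrist_force': array([ 0.56849728,  0.83884735, -0.6337248 ]), 'moment': array([0.01644174, 0.00571688, 0.02680213]), 'gripper_width': 0.9981249014199532}
scene [1.329008   0.59931042 0.74733972]
jig 0.72 [0.537 0.231 0.014] [[371. 272.]]
end_stop 0.71 [0.601 0.208 0.023] [[346. 280.]]
side_rail 0.97 [0.539 0.281 0.018] [[391. 281.]]
blank 0.93 [ 0.56  -0.221  0.03 ] [[212. 197.]]
gauge 0.72 [0.549 0.236 0.031] [[371. 270.]]
gauge 0.63 [0.69  0.306 0.027
[... 672 characters left out ...]
.021] [[157. 220.]]
blank 0.79 [ 0.549 -0.23   0.045] [[365. 212.]]
gauge 0.74 [0.672 0.294 0.03 ] [[153. 163.]]
gauge 0.59 [0.537 0.228 0.034] [[176. 217.]]
tray 0.71 [ 0.813 -0.14   0.004] [[325. 113.]]
tray 0.65 [ 0.585 -0.085  0.005] [[304. 199.]]
tray 0.61 [ 0.397 -0.071  0.004] [[298. 275.]]
short_block 0.86 [ 0.437 -0.226  0.036] [[364. 259.]]
disc 0.76 [ 0.491 -0.377  0.021] [[424. 237.]]
screwdriver 0.87 [0.226 0.267 0.025] [[156. 347.]]
screwdriver 0.24 [0.596 0.198 0.021] [[190. 193.]]
wash_bottle 0.55 [0.738 0.03  0.101] [[257. 127.]]
wash_bottle 0.44 [0.595 0.199 0.022] [[190. 194.]]
tape 0.69 [ 0.683 -0.264  0.023] [[376. 160.]]
optic_post 0.69 [0.72  0.225 0.038] [[180. 143.]]
```

View pics/scene0.png

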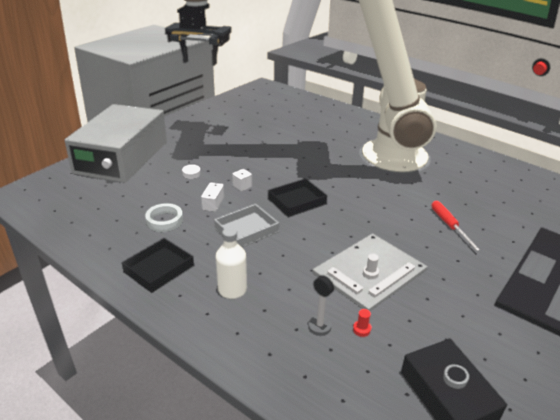

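View pics/top0.png

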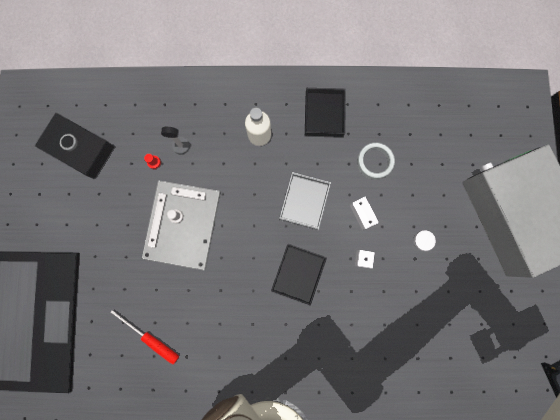

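The grey tray is at about px (305,200) in the top view. The gauge on the jig is at (175,216), the long block at (365,212), and the black trays and red gauge are look-alikes to ignore. Next I fit the poses.

Run:
```python
from h import *
P=np.load("topP.npy");I=cv2.imread("pics/top0.png")
def fit(name,u0,u1,v0,v1,zlo,zhi,extra=None):
    Q=P[v0:v1,u0:u1];m=(Q[...,2]>zlo)&(Q[...,2]<zhi)
    if extra is not None:m&=extra(I[v0:v1,u0:u1].astype(int))
    n,l,st,_=cv2.connectedComponentsWithStats(m.astype(np.uint8));k=1+np.argmax(st[1:,4]);q=Q[l==k]
    r=cv2.minAreaRect((q[:,:2]*1000).astype(np.float32));print(name,len(q),"z med",np.median(q[:,2]).round(4),"rect",np.round(r[0],1),np.round(r[1],1),round(r[2],1),"mean",q[:,:2].mean(0).round(4))
fit("table",230,280,200,300,-.02,.02)
fit("jig",130,230,170,280,.006,.05)
fit("rail",140,170,190,252,.0175,.03)
fit("end",168,212,184,202,.0175,.03)
fit("gauge",163,190,205,228,.035,.06)
fit("blank",345,385,190,235,.03,.06)
fit("blanklow",345,385,190,235,.012,.06)
fit("short",345,385,243,275,.03,.06)
fit("tray",270,340,165,235,.018,.06)
fit("trayall",270,340,165,235,.003,.06)
```

```text
table 4836 z med 0.0009 rect [461.4  38.7] [246.2 123.9] 0.4 mean [0.4621 0.0393]
jig 4986 z med 0.0133 rect [520.6 222.4] [160.7 201.7] 80.4 mean [0.5183 0.2203]
rail 419 z med 0.0227 rect [528.9 279.6] [ 20.3 134.5] 79.4 mean [0.529 0.279]
end 231 z med 0.023 rect [597.4 203.6] [83.7 18.9] 82.7 mean [0.5968 0.2017]
gauge 35 z med 0.0491 rect [539.6 227.3] [ 9.2 21. ] 82.1 mean [0.5384 0.2264]
blank 459 z med 0.0405 rect [ 549.6 -229.8] [68.8 37.1] 26.7 mean [ 0.5491 -0.229 ]
blanklow 503 z med 0.0403 rect [ 549.8 -229.7] [69.7 37.1] 26.8 mean [ 0.5485 -0.2277]
short 263 z med 0.0404 rect [ 438.5 -228.7] [36.7 38. ] 80.3 mean [ 0.4384 -0.2281]
tray 345 z med 0.0281 rect [581.  -85.6] [100.2 120.8] 75.4 mean [ 0.5828 -0.0872]
trayall 1812 z med 0.0057 rect [584.3 -87.6] [108.  130.7] 73.7 mean [ 0.5823 -0.0865]
```

Request:
apply_moves:
  plan:
    - [[60,0.9,1,0,0,0,0],[60,0.9,1,0,0,0,0],[60,0.9,1,0,0,0,0],[60,0.9,1,0,0,0,0],[60,0.9,1,0,0,0,0],[60,0.9,1,0,0,0,-0.05],[60,0.9,1,0,0,0,-0.05],[60,0.9,1,0,0,0,-0.05],[60,0.9,1,0,0,0,-0.05],[60,0.9,1,0,0,0,-0.05],[60,0.9,1,0,0,0,-0.05],[60,0.9,1,0,0,0,-0.05]]

```text
time_s: 2.3
tcp_pos: [0.5243, -0.2634, 0.2314]
ee_rot: [[-1.0, -0.032, 0.001], [-0.032, 0.999, -0.002], [-0.001, -0.003, -1.0]]
wrist_force: [0.2, -1.0, 0.3]
gripper_width: 0.598
```

Request:
apply_moves:
  plan:
    - [[60,0,1,0,0,0,-0.02],[60,0,1,0,0,0,-0.02],[60,0,1,0,0,0,-0.02],[60,0,1,0,0,0,-0.02],[60,0,1,0,0,0,-0.02],[60,0,1,0,0,0,-0.02],[60,0,1,0,0,0,-0.02],[60,0,1,0,0,0,-0.02],[60,0,1,0,0,0,-0.02],[60,0,1,0,0,0,-0.02],[60,0,1,0,0,0,0],[60,0,1,0,0,0,0]]

```text
time_s: 3.3
tcp_pos: [0.5285, 0.0529, 0.2318]
ee_rot: [[-0.984, 0.176, 0.005], [0.176, 0.984, -0.003], [-0.006, -0.003, -1.0]]
wrist_force: [0.6, 0.5, 0.0]
gripper_width: 0.597
```

Request:
apply_moves:
  plan:
    - [[60,0,1,0,0,0,0],[60,0,1,0,0,0,0],[60,0,1,0,0,0,0],[60,0,1,0,0,0,0],[60,0,0.8,-0.5,0,0,0],[60,0,0.5,-0.5,0,0,0],[60,0,0,-0.5,0,0,0],[60,0,0,-0.3,0,0,0],[60,0,0,0,0,0,0]]

```text
time_s: 4.05
tcp_pos: [0.5285, 0.1987, 0.1876]
ee_rot: [[-0.986, 0.168, 0.012], [0.168, 0.986, 0.0], [-0.012, 0.002, -1.0]]
wrist_force: [-0.4, -0.7, 0.2]
gripper_width: 0.603
```

Run:
```python
from h import *
s=sense();p=capture("wrist");save(p,"w1");R,c=camT(p,s);print(s["tcp_pos"],s["joints"].round(1),s["ee_rot"].round(3).tolist(),c)
P=cloud(p,s);np.savez("w1.npz",P=P)
for l in["gauge","side_rail","end_stop","jig"]:
    for r in recognise(l,p)[:2]:
        X=R@np.array(r["at"])+c;print(l,round(r["score"],2),X.round(4),proj(p,X,s).round())
print(proj(p,[0.5384,0.2264,.06],s))
```

```text
[0.52847019 0.19867513 0.18761359] [  37.3   17.9  -12.5    0.5  -59.1 -137.2] [[-0.986, 0.168, 0.012], [0.168, 0.986, 0.0], [-0.012, 0.002, -1.0]] [0.45008714 0.21227256 0.3414561 ]
gauge 0.7 [0.5375 0.2293 0.0482] [[315. 204.]]
side_rail 0.75 [0.5291 0.2795 0.0232] [[361. 181.]]
side_rail 0.54 [ 0.541  -0.0769  0.0048] [[ 44. 240.]]
end_stop 0.9 [0.5931 0.2016 0.0227] [[294. 252.]]
end_stop 0.27 [0.5361 0.2299 0.047 ] [[315. 202.]]
jig 0.92 [0.4996 0.2186 0.0108] [[295. 160.]]
[[313.11589765 209.11202856]]
```

View pics/w1.png

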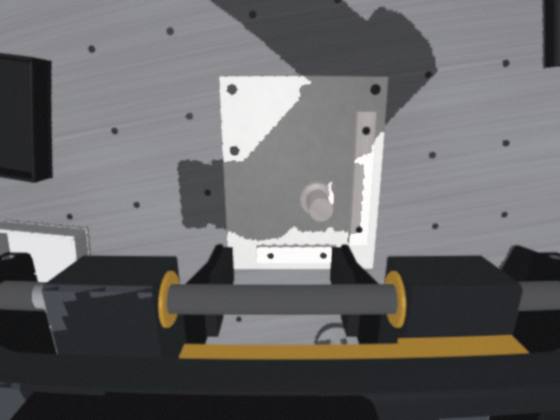

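The wrist view shows the gauge on the seat: foot at px (315,195), top at (321,210). The rail is on the right and the end stop at the bottom. Now the fine fit.

Run:
```python
from h import *
P=np.load("w1.npz")["P"]
def fit(name,u0,u1,v0,v1,zlo,zhi):
    Q=P[v0:v1,u0:u1];m=(Q[...,2]>zlo)&(Q[...,2]<zhi)
    n,l,st,_=cv2.connectedComponentsWithStats(m.astype(np.uint8));k=1+np.argmax(st[1:,4]);q=Q[l==k]
    r=cv2.minAreaRect((q[:,:2]*1000).astype(np.float32));print(name,len(q),"z",np.median(q[:,2]).round(4),np.round(r[0],1),np.round(r[1],1),round(r[2],1),"mean",q[:,:2].mean(0).round(4))
fit("gtop",295,345,180,225,.055,.066)
fit("gfoot",295,345,180,225,.021,.027)
fit("jig",200,400,60,240,.006,.03)
fit("rail",345,400,100,250,.0175,.03)
fit("end",250,332,240,270,.0175,.03)
```

```text
gtop 475 z 0.0605 [539.8 232.7] [21.1 21.6] 89.2 mean [0.5394 0.2326]
gfoot 366 z 0.0251 [536.9 232.3] [27.  33.3] 10.8 mean [0.5337 0.2315]
jig 25343 z 0.0127 [503.6 225. ] [161.  165.4] 80.5 mean [0.4967 0.2252]
rail 2530 z 0.0225 [531.  280.3] [ 19.  134.9] 80.5 mean [0.5276 0.2802]
end 1268 z 0.0225 [597.4 201.3] [78.9 19.2] 80.5 mean [0.5962 0.2005]
```

Request:
apply_moves:
  plan:
    - [[60,0.22,0.68,0,0,0,0],[60,0.22,0.68,0,0,0,0],[60,0,0,-0.9,0,0,0],[60,0,0,-0.9,0,0,0],[60,0,0,-0.9,0,0,0],[60,0,0,-0.9,0,0,0],[60,0,0,0,0,0,0]]

```text
time_s: 4.88
tcp_pos: [0.546, 0.2333, 0.1062]
ee_rot: [[-0.984, 0.174, 0.032], [0.174, 0.985, 0.013], [-0.029, 0.018, -0.999]]
wrist_force: [-0.2, 0.6, -1.3]
gripper_width: 0.601
```

Request:
apply_moves:
  plan:
    - [[60,-0.26,0,-0.6,-0.013,0.032,0],[60,0,0,-0.6,0,0,0],[60,0,0,-0.6,0,0,0],[60,0,0,-0.5,0,0,0],[60,0,0,-0.3,0,0,0],[60,0,0,0,0,0,0]]

```text
time_s: 5.38
tcp_pos: [0.545, 0.2343, 0.048]
ee_rot: [[-0.985, 0.175, 0.01], [0.175, 0.985, 0.006], [-0.009, 0.007, -1.0]]
wrist_force: [1.0, -0.4, 1.2]
gripper_width: 0.598
```

Request:
apply_moves:
  plan:
    - [[60,-0.22,-0.08,-0.3,-0.006,0.01,0],[60,0,0,0,0,0,0],[0,0,0,0,0,0,0],[0,0,0,0,0,0,0],[0,0,0,0,0,0,0],[0,0,0,0,0,0,0],[0,0,0,0,0,0,0],[0,0,0,0,0,0,0]]

```text
time_s: 6.05
tcp_pos: [0.542, 0.2336, 0.0457]
ee_rot: [[-0.985, 0.174, 0.007], [0.174, 0.985, 0.004], [-0.006, 0.005, -1.0]]
wrist_force: [0.9, -1.2, -0.8]
gripper_width: 0.243
```

Request:
apply_moves:
  plan:
    - [[0,0,0,0.5,0,0,0],[0,0,0,1,0,0,0],[0,0,0,1,0,0,0],[0,0.1,-0.5,0.5,0,0,0],[0,0.1,-1,0,0,0,0],[0,0.1,-1,0,0,0,0],[0,0.1,-1,0,0,0,0],[0,0.1,-1,0,0,0,0],[0,0.1,-1,0,0,0,0],[0,0.1,-1,0,0,0,0],[0,0.1,-1,0,0,0,0],[0,0.1,-1,0,0,0,0]]

```text
time_s: 7.05
tcp_pos: [0.5598, 0.0161, 0.1198]
ee_rot: [[-0.986, 0.167, -0.001], [0.167, 0.986, 0.002], [0.001, 0.002, -1.0]]
wrist_force: [0.3, 0.7, -2.2]
gripper_width: 0.236
```

Request:
apply_moves:
  plan:
    - [[0,0.2,-1,0,0,0,0],[0,0.2,-1,0,0,0,0],[0,0.2,-1,0,0,0,0],[0,0.2,-0.8,0,0,0,0],[0,0,-0.3,0,0,0,0],[0,0,0,0,0,0,0],[0,0,0,-0.5,0,0,0],[0,0,0,-0.5,0,0,0],[0,0,0,-0.5,0,0,0],[0,0,0,-0.5,0,0,0],[0,0,0,0,0,0,0],[0,0,0,0,0,0,0]]

```text
time_s: 8.05
tcp_pos: [0.5754, -0.092, 0.0648]
ee_rot: [[-0.985, 0.173, -0.008], [0.173, 0.985, 0.004], [0.009, 0.003, -1.0]]
wrist_force: [1.0, -0.4, -0.7]
gripper_width: 0.237
```

Run:
```python
from h import *
s=sense();print(s["tcp_pos"],s["ee_rot"].round(3).tolist())
p=capture("scene");save(p,"s1");cv2.imwrite("pics/s1c.png",cv2.resize(cv2.imread("pics/s1.png")[150:300,150:350],None,fx=4,fy=4))
```

```text
[ 0.57535245 -0.09203972  0.06477364] [[-0.985, 0.173, -0.008], [0.173, 0.985, 0.004], [0.009, 0.003, -1.0]]
```

View pics/s1c.png

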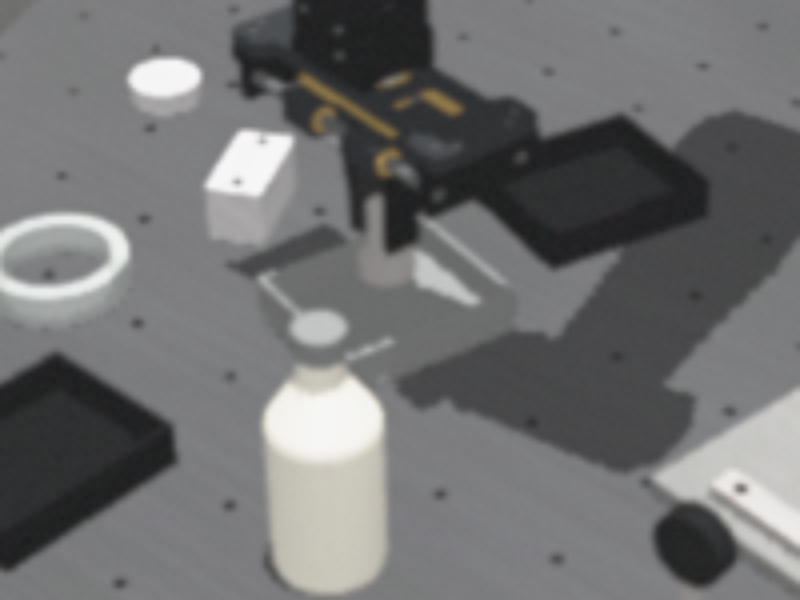

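The gauge hangs upright from the jaws above the grey tray, at crop px (385,260). I lower it in small steps.

Request:
apply_moves:
  plan:
    - [[0,0.2,0.2,-0.4,0,-0.008,0],[0,0,0,-0.4,0,0,0],[0,0,0,-0.2,0,0,0],[0,0,0,-0.12,0,0,0],[0,0,0,0,0,0,0]]

```text
time_s: 8.52
tcp_pos: [0.5818, -0.0853, 0.0386]
ee_rot: [[-0.985, 0.17, 0.004], [0.17, 0.985, 0.005], [-0.003, 0.006, -1.0]]
wrist_force: [1.0, 1.3, -2.1]
gripper_width: 0.236
```

Request:
apply_moves:
  plan:
    - [[0,0,0,-0.05,0,0,0],[0,0,0,0,0,0,0]]

```text
time_s: 8.68
tcp_pos: [0.5822, -0.0854, 0.038]
ee_rot: [[-0.985, 0.17, 0.005], [0.17, 0.985, 0.005], [-0.004, 0.005, -1.0]]
wrist_force: [0.5, 0.2, -1.3]
gripper_width: 0.236
```

Request:
apply_moves:
  plan:
    - [[0,0,0,-0.05,0,0,0],[0,0,0,-0.05,0,0,0],[0,0,0,0,0,0,0]]

```text
time_s: 8.93
tcp_pos: [0.5828, -0.0856, 0.0382]
ee_rot: [[-0.985, 0.17, 0.007], [0.17, 0.985, 0.005], [-0.006, 0.006, -1.0]]
wrist_force: [-0.4, -0.2, -2.2]
gripper_width: 0.234
```

Request:
apply_moves:
  plan:
    - [[0,0,0,-0.12,0,0,0],[0,0,0,-0.12,0,0,0]]

```text
time_s: 9.1
tcp_pos: [0.5838, -0.0858, 0.0375]
ee_rot: [[-0.986, 0.168, 0.009], [0.168, 0.986, 0.003], [-0.009, 0.005, -1.0]]
wrist_force: [-9.5, 3.5, 22.4]
gripper_width: 0.239
```

Contact. I release by opening to 45 %, which keeps the fingers inside the tray.

Request:
apply_moves:
  plan:
    - [[0,0,0,0.04,0,0,0],[45,0,0,0,0,0,0],[45,0,0,0,0,0,0],[45,0,0,0,0,0,0],[45,0,0,0,0,0,0],[45,0,0,0,0,0,0]]

```text
time_s: 9.6
tcp_pos: [0.5854, -0.086, 0.0402]
ee_rot: [[-0.986, 0.168, 0.014], [0.168, 0.986, 0.003], [-0.013, 0.006, -1.0]]
wrist_force: [0.1, -0.3, 0.5]
gripper_width: 0.433
```

Request:
apply_moves:
  plan:
    - [[45,0,0,0.5,0,0,0],[45,0,0,1,0,0,0],[45,0,0,1,0,0,0],[45,0,0,1,0,0,0],[70,0,-1,0.5,0,0,0.08],[70,0,-1,0,0,0,0.08],[70,-0.2,-1,0,0,0,0.08],[70,-0.3,-1,0,0,0,0.08],[70,-0.4,-1,0,0,0,0.08],[70,-0.4,0,0,0,0,0.08],[70,0,0,0,0,0,0.08]]

```text
time_s: 10.52
tcp_pos: [0.5507, -0.2162, 0.1415]
ee_rot: [[-0.913, -0.408, 0.008], [-0.408, 0.913, 0.004], [-0.009, 0.001, -1.0]]
wrist_force: [0.3, 0.7, -0.6]
gripper_width: 0.697
```

Run:
```python
from h import *
s=sense();p=capture("wrist");save(p,"w2");R,c=camT(p,s);print(s["tcp_pos"],s["joints"].round(1),s["ee_rot"].round(3).tolist(),s["wrist_force"])
P=cloud(p,s);np.savez("w2.npz",P=P)
for l in["blank","gauge"]:
    for r in recognise(l,p)[:2]:
        X=R@np.array(r["at"])+c;print(l,round(r["score"],2),X.round(4),proj(p,X,s).round())
p=capture("top");save(p,"t2")
P=cloud(p);Q=P[150:250,270:345];m=(Q[...,2]>.04)&(Q[...,2]<.06);print(m.sum(),np.nanmean(Q[m],0))
cv2.imwrite("pics/t2c.png",cv2.resize(p["pixels"][140:260,260:400,::-1],None,fx=5,fy=5))
```

```text
[ 0.55069521 -0.21621368  0.14147428] [ -5.9  23.1 -11.6  -0.4 -54.9 -59.8] [[-0.913, -0.408, 0.008], [-0.408, 0.913, 0.004], [-0.009, 0.001, -1.0]] [ 0.32101949  0.74512504 -0.59571789]
blank 0.86 [ 0.5456 -0.231   0.0416] [[266. 200.]]
gauge 0.68 [ 0.5733 -0.0921  0.0176] [[390. 277.]]
0 [nan nan nan]<stdin>:8: RuntimeWarning: Mean of empty slice
```

View pics/w2.png

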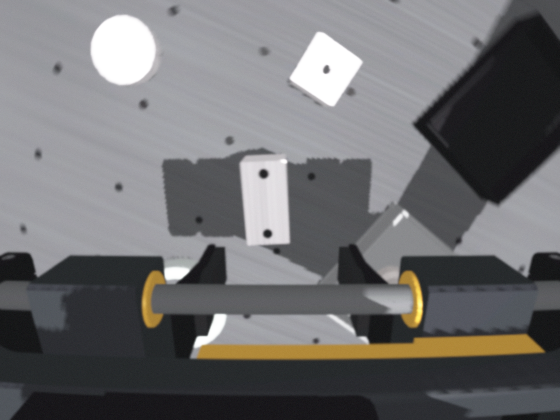

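View pics/t2c.png

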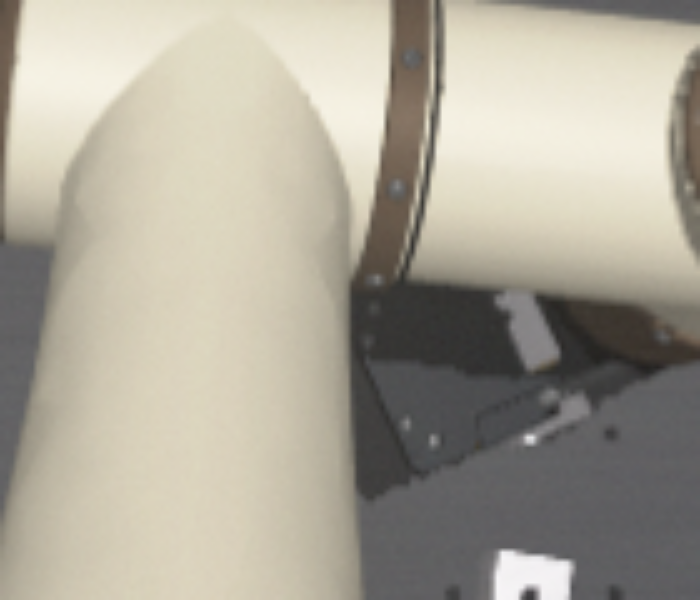

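The wrist view shows the block between the jaw lines, px (265,200). The arm blocks the top camera, so I check the gauge from the scene camera.

Run:
```python
from h import *
P=np.load("w2.npz")["P"];Q=P[140:255,225:310];m=(Q[...,2]>.034)&(Q[...,2]<.05)
n,l,st,_=cv2.connectedComponentsWithStats(m.astype(np.uint8));k=1+np.argmax(st[1:,4]);q=Q[l==k]
print(len(q),np.median(q[:,2]),cv2.minAreaRect((q[:,:2]*1000).astype(np.float32)),q.mean(0))
p=capture("scene");R,c=camT(p)
for r in recognise("gauge",p):print(r["score"],R@np.array(r["at"])+c)
cv2.imwrite("pics/s2c.png",cv2.resize(p["pixels"][150:300,150:350,::-1],None,fx=4,fy=4))
```

```text
3772 0.040627290239257124 ((549.1159057617188, -229.92453002929688), (70.2200698852539, 36.11937713623047), 26.28423309326172) [ 0.54742033 -0.23062266  0.04058666]
0.78 [0.69050115 0.30493782 0.02409662]
0.52 [ 0.59786943 -0.07882214  0.02559902]
```

View pics/s2c.png

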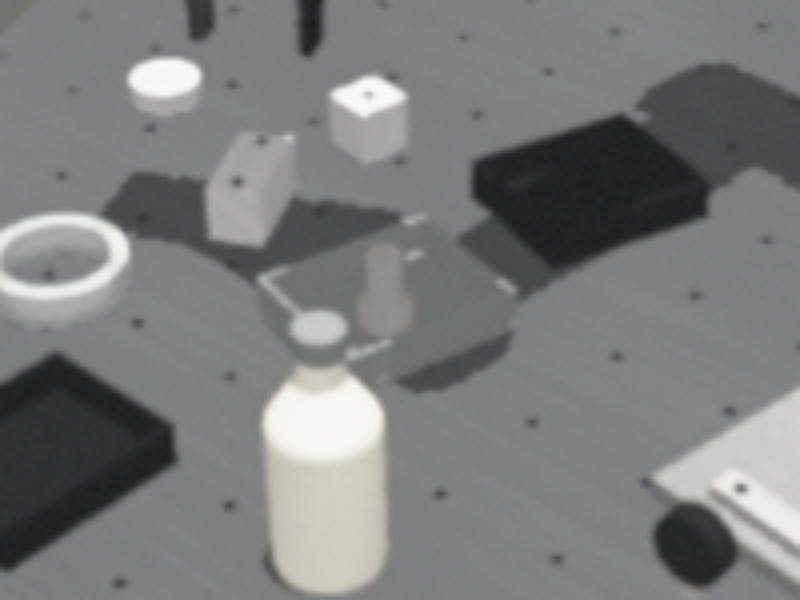

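The gauge stands upright in the grey tray, at crop px (385,290). Next, the block.

Request:
apply_moves:
  plan:
    - [[70,-0.06,-0.55,0,0,0.008,0.04],[70,0,0,-0.8,0,0,0],[70,0,0,-0.8,0,0,0],[70,0,0,-0.8,0,0,0],[70,0,0,-0.5,0,0,0],[70,0,0,0,0,0,0]]

```text
time_s: 11.32
tcp_pos: [0.5552, -0.2261, 0.0684]
ee_rot: [[-0.896, -0.444, 0.008], [-0.444, 0.896, 0.003], [-0.008, -0.001, -1.0]]
wrist_force: [-0.4, -0.6, -0.3]
gripper_width: 0.704
```

Request:
apply_moves:
  plan:
    - [[70,-0.24,-0.16,-0.4,0,0.008,0],[70,0,0,-0.5,0,0,0],[70,0,0,-0.4,0,0,0],[70,-0.08,-0.04,-0.3,0,0,0],[70,0,0,0,0,0,0]]

```text
time_s: 11.73
tcp_pos: [0.5481, -0.2308, 0.0273]
ee_rot: [[-0.896, -0.444, 0.001], [-0.444, 0.896, 0.002], [-0.002, 0.001, -1.0]]
wrist_force: [0.0, -1.3, -0.1]
gripper_width: 0.704
```

Request:
apply_moves:
  plan:
    - [[70,0.04,0.04,-0.14,0,0,0],[70,0,0,0,0,0,0],[0,0,0,0,0,0,0],[0,0,0,0,0,0,0],[0,0,0,0,0,0,0],[0,0,0,0,0,0,0],[0,0,0,0,0,0,0],[0,0,0,0,0,0,0]]

```text
time_s: 12.4
tcp_pos: [0.5509, -0.2302, 0.026]
ee_rot: [[-0.896, -0.445, 0.006], [-0.445, 0.896, 0.0], [-0.005, -0.002, -1.0]]
wrist_force: [0.7, -0.7, -2.1]
gripper_width: 0.412
```

Request:
apply_moves:
  plan:
    - [[0,0,0,0.5,0,0,0],[0,0,0,1,0,0,0],[0,0,0,1,0,0,0],[0,0,0,1,0,0,0],[0,0,0.5,1,0,0,0],[0,0,1,0.3,0,0,-0.05],[0,0,1,0,0,0,-0.05],[0,0,1,0,0,0,-0.05],[0,0,1,0,0,0,-0.05],[0,0,1,0,0,0,-0.05],[0,0,1,0,0,0,-0.05],[0,0,1,0,0,0,-0.05]]

```text
time_s: 13.4
tcp_pos: [0.5422, -0.0381, 0.1453]
ee_rot: [[-0.997, -0.081, -0.005], [-0.081, 0.997, 0.009], [0.005, 0.009, -1.0]]
wrist_force: [0.2, 0.1, -2.7]
gripper_width: 0.413
```

Request:
apply_moves:
  plan:
    - [[0,0,1,0,0,0,-0.05],[0,0,1,0,0,0,-0.05],[0,0,1,0,0,0,-0.05],[0,0,1,0,0,0,-0.05],[0,0,1,0,0,0,-0.05],[0,0,1,0,0,0,0],[0,0,1,0,0,0,0],[0,0,1,0,0,0,0],[0,0,1,0,0,0,0],[0,0,0.5,0,0,0,0],[0,0,0,0,0,0,0]]

```text
time_s: 14.32
tcp_pos: [0.534, 0.2142, 0.1398]
ee_rot: [[-0.983, 0.182, -0.015], [0.181, 0.983, 0.01], [0.017, 0.007, -1.0]]
wrist_force: [1.0, -0.3, -3.0]
gripper_width: 0.411
```

Request:
apply_moves:
  plan:
    - [[0,0.25,0.5,0,-0.01,-0.015,0.017],[0,0.25,0.4,0,0,0,0],[0,0,0,-0.6,0,0,0],[0,0,0,-0.6,0,0,0],[0,0,0,-0.6,0,0,0],[0,0,0,-0.5,0,0,0],[0,0,0,0,0,0,0]]

```text
time_s: 14.9
tcp_pos: [0.549, 0.2374, 0.0797]
ee_rot: [[-0.986, 0.166, 0.001], [0.166, 0.986, -0.001], [-0.001, -0.001, -1.0]]
wrist_force: [0.1, -1.0, -2.8]
gripper_width: 0.414
```

Run:
```python
from h import *
s=sense();print(s["tcp_pos"],s["ee_rot"].round(4).tolist(),s["wrist_force"],s["joints"].round(1))
p=capture("scene");cv2.imwrite("pics/s3c.png",cv2.resize(p["pixels"][200:350,270:470,::-1],None,fx=4,fy=4))
P=cloud(p);np.save("s3.npy",P)
```

```text
[0.54896054 0.23735485 0.07974276] [[-0.9862, 0.1657, 0.0007], [0.1657, 0.9862, -0.001], [-0.0009, -0.0009, -1.0]] [ 0.12807958 -1.04532845 -2.7751528 ] [ 3.890e+01  2.770e+01 -1.430e+01  1.000e-01 -4.790e+01 -1.385e+02]
```

View pics/s3c.png

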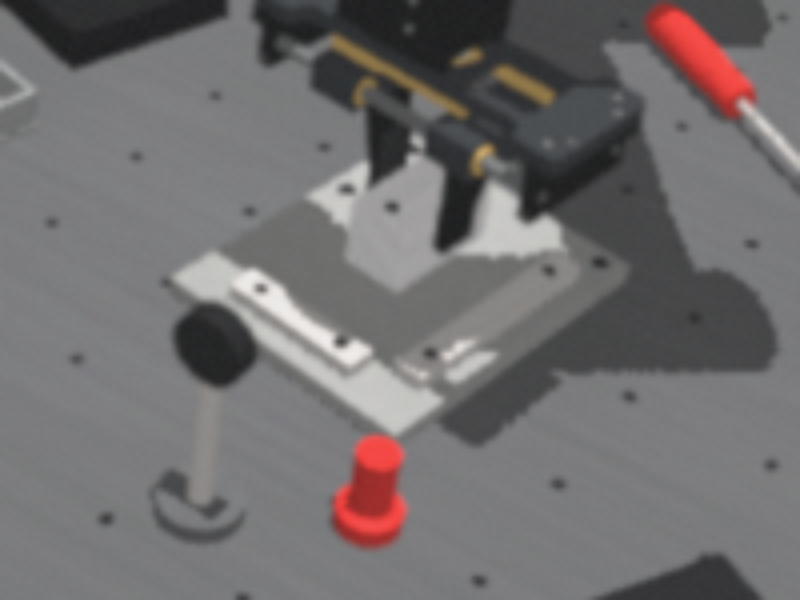

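The block hangs level and aligned, crop px (400,230), short of both stops. I lower it to the plate.

Request:
apply_moves:
  plan:
    - [[0,0,0,-0.5,0,0,0],[0,0,0,-0.4,0,0,0],[0,0,0,-0.3,0,0,0],[0,0,0,-0.1,0,0,0],[0,0,0,0,0,0,0]]

```text
time_s: 15.37
tcp_pos: [0.5531, 0.238, 0.0503]
ee_rot: [[-0.986, 0.166, 0.008], [0.166, 0.986, 0.002], [-0.007, 0.003, -1.0]]
wrist_force: [-0.2, 0.8, -2.4]
gripper_width: 0.41
```

Request:
apply_moves:
  plan:
    - [[0,-0.12,0,-0.25,0,0.008,0],[0,-0.05,0,-0.15,0,0,0],[0,-0.02,0,-0.1,0,0,0],[0,0,0,0,0,0,0]]

```text
time_s: 15.7
tcp_pos: [0.549, 0.2386, 0.0383]
ee_rot: [[-0.986, 0.166, 0.002], [0.166, 0.986, 0.004], [-0.001, 0.004, -1.0]]
wrist_force: [0.2, 0.2, -1.5]
gripper_width: 0.411
```

Request:
apply_moves:
  plan:
    - [[0,0.12,0.09,0,-0.002,0,0],[0,0.12,0.09,0,0,0,0],[0,0.1,0.09,0,0,0,0],[0,0,0,0,0,0,0]]

```text
time_s: 16.03
tcp_pos: [0.5588, 0.2465, 0.0391]
ee_rot: [[-0.986, 0.165, 0.003], [0.165, 0.986, 0.002], [-0.003, 0.003, -1.0]]
wrist_force: [-0.4, 0.3, -2.4]
gripper_width: 0.413
```

Request:
apply_moves:
  plan:
    - [[0,0.0,0.05,-0.03,0,0,0],[0,0.0,0.05,-0.03,0,0,0],[0,0,0,0,0,0,0]]

```text
time_s: 16.28
tcp_pos: [0.5587, 0.2475, 0.0381]
ee_rot: [[-0.986, 0.165, 0.001], [0.165, 0.986, -0.001], [-0.002, -0.001, -1.0]]
wrist_force: [0.0, -0.3, -2.5]
gripper_width: 0.415
```

Request:
apply_moves:
  plan:
    - [[0,0.06,0.06,-0.03,0,0,0],[0,0.06,0.06,-0.03,0,0,0],[0,0,0,0,0,0,0]]

```text
time_s: 16.53
tcp_pos: [0.5588, 0.2476, 0.0385]
ee_rot: [[-0.986, 0.165, -0.006], [0.165, 0.986, -0.007], [0.004, -0.008, -1.0]]
wrist_force: [0.2, 0.3, -3.4]
gripper_width: 0.412
```

Request:
apply_moves:
  plan:
    - [[0,0.02,0.12,0,-0.007,-0.006,0],[0,0.02,0.12,0,0,0,0]]

```text
time_s: 16.7
tcp_pos: [0.5583, 0.2482, 0.0385]
ee_rot: [[-0.986, 0.166, -0.005], [0.166, 0.986, -0.025], [0.001, -0.025, -1.0]]
wrist_force: [2.0, -10.3, 1.3]
gripper_width: 0.41
```

Request:
apply_moves:
  plan:
    - [[0,0,-0.03,0,0.025,-0.005,0],[0,0,0,0,0,0,0]]

```text
time_s: 16.87
tcp_pos: [0.5585, 0.247, 0.0382]
ee_rot: [[-0.986, 0.166, 0.0], [0.166, 0.986, 0.001], [-0.0, 0.001, -1.0]]
wrist_force: [-1.0, -0.7, -1.0]
gripper_width: 0.408
```

Level again, just off the rail. Now along jig +x to the end stop.

Request:
apply_moves:
  plan:
    - [[0,0.12,-0.02,0,0,0,0],[0,0.12,-0.02,0,0,0,0],[0,0.1,-0.02,0,0,0,0]]

```text
time_s: 17.12
tcp_pos: [0.5629, 0.2468, 0.0383]
ee_rot: [[-0.986, 0.167, -0.008], [0.167, 0.986, 0.0], [0.008, -0.001, -1.0]]
wrist_force: [-11.3, 3.0, 7.8]
gripper_width: 0.413
```

Request:
apply_moves:
  plan:
    - [[0,0.03,0.08,0,0,-0.008,0],[0,0.06,0.1,0,0,0,0],[0,0.12,0.12,0,0,0,0]]

```text
time_s: 17.37
tcp_pos: [0.5627, 0.2473, 0.0385]
ee_rot: [[-0.986, 0.165, -0.016], [0.166, 0.986, -0.017], [0.013, -0.019, -1.0]]
wrist_force: [-9.4, -8.3, 10.5]
gripper_width: 0.412
```

Run:
```python
from h import *
s=sense();print(s["tcp_pos"],s["ee_rot"].round(4).tolist(),s["wrist_force"],s["moment"])
p=capture("scene");print(sense()["wrist_force"]);cv2.imwrite("pics/s4c.png",cv2.resize(p["pixels"][200:350,270:470,::-1],None,fx=4,fy=4))
```

```text
[0.56267362 0.24734353 0.03849356] [[-0.9861, 0.1654, -0.0159], [0.1657, 0.986, -0.0169], [0.0129, -0.0193, -0.9997]] [-9.36634286 -8.30600696 10.47232183] [-2.26544582  2.43689256  0.05767905]
[-6.85152427 -7.9821964   8.48977325]
```

View pics/s4c.png

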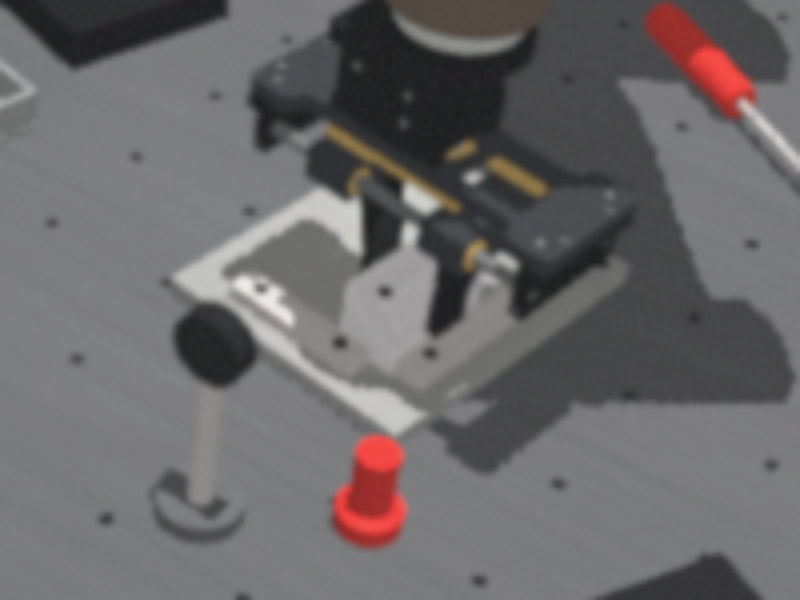

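The block sits in the corner, crop px (390,320). The y force could be friction on the end stop, so I seat the two sides separately: ease off x, press the rail, then press x harder.

Request:
apply_moves:
  plan:
    - [[0,-0.06,-0.02,0.02,0.017,-0.016,0],[0,-0.02,0,0,0,0,0],[0,0,0,0,0,0,0]]

```text
time_s: 17.67
tcp_pos: [0.5608, 0.2472, 0.0387]
ee_rot: [[-0.986, 0.166, 0.0], [0.166, 0.986, 0.0], [0.0, 0.0, -1.0]]
wrist_force: [0.1, -0.9, -1.8]
gripper_width: 0.407
```

Request:
apply_moves:
  plan:
    - [[0,0.02,0.1,0,0.003,0,0],[0,0.03,0.15,0,0.006,0,0]]

```text
time_s: 17.83
tcp_pos: [0.5605, 0.2475, 0.0385]
ee_rot: [[-0.986, 0.165, -0.008], [0.165, 0.986, -0.003], [0.007, -0.005, -1.0]]
wrist_force: [2.0, -15.6, 2.6]
gripper_width: 0.412
```

Request:
apply_moves:
  plan:
    - [[0,0.12,0.04,0,0.003,-0.008,0],[0,0.15,0.06,0,0.003,0,0],[0,0.2,0.08,0,0.004,-0.004,0]]

```text
time_s: 18.08
tcp_pos: [0.5631, 0.247, 0.0384]
ee_rot: [[-0.986, 0.167, -0.018], [0.167, 0.986, -0.006], [0.017, -0.009, -1.0]]
wrist_force: [-17.4, -2.9, 13.6]
gripper_width: 0.412
```

Request:
apply_moves:
  plan:
    - [[0,0.1,0.15,0,0.008,-0.018,0],[0,0.15,0.22,0,0.004,-0.006,0],[0,0.15,0.22,0,0.004,-0.006,0]]

```text
time_s: 18.33
tcp_pos: [0.5627, 0.2475, 0.0384]
ee_rot: [[-0.986, 0.167, -0.018], [0.168, 0.986, -0.021], [0.014, -0.024, -1.0]]
wrist_force: [-7.4, -13.6, 10.6]
gripper_width: 0.409
```

Run:
```python
from h import *
p=capture("top");save(p,"t5");cv2.imwrite("pics/t5c.png",cv2.resize(p["pixels"][160:280,130:270,::-1],None,fx=5,fy=5))
s=sense();print(s["tcp_pos"],s["ee_rot"].round(4).tolist(),s["wrist_force"],s["moment"])
s=sense();p=capture("wrist");save(p,"w5");np.savez("w5.npz",P=cloud(p,s))
for i in range(4):
    capture("scene");s=sense();print(s["tcp_pos"].round(4),s["wrist_force"].round(1))
```

```text
[0.56273216 0.2474732  0.0384065 ] [[-0.9858, 0.1671, -0.0184], [0.1675, 0.9856, -0.0216], [0.0145, -0.0244, -0.9996]] [ -7.14630483 -14.43257865  11.38400889] [-4.28809955  1.8665191   0.07953121]
[0.5627 0.2475 0.0384] [ -6.8 -12.8   9.4]
[0.5627 0.2475 0.0384] [ -6.  -13.2   9.5]
[0.5627 0.2475 0.0384] [ -7.1 -13.4   9.1]
[0.5627 0.2475 0.0384] [ -6.6 -13.8   9.1]
```

View pics/w5.png

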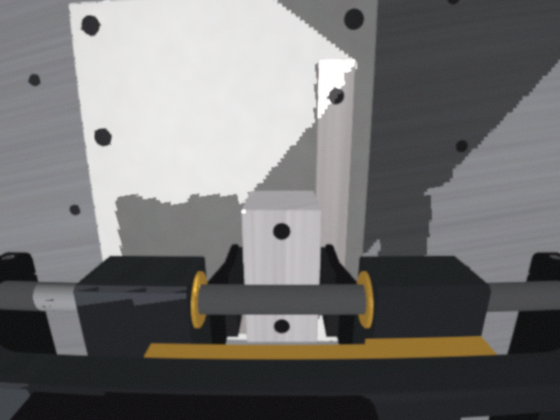

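View pics/t5c.png

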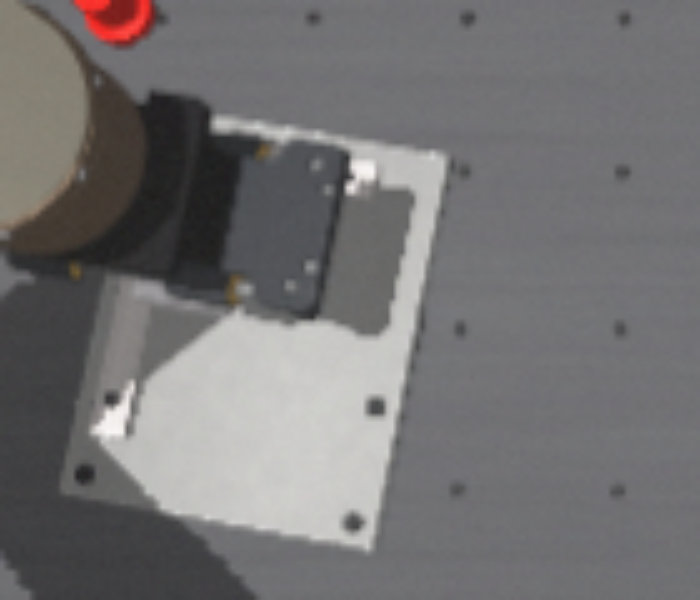

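The wrist view shows the block's side flush along the rail's inner face at px (320,200–330), with the end stop under its far end at (285,340). Next I measure block tilt and seating from the depth.

Run:
```python
from h import *
P=np.load("w5.npz")["P"]
def plane(q):
    c=q.mean(0);n=np.linalg.svd(q-c,full_matrices=False)[2][2];return c.round(4),(n*np.sign(n[2])).round(4)
Q=P[205:282,235:330];m=(Q[...,2]>.046)&(Q[...,2]<.062);q=Q[m];print(len(q),plane(q),cv2.minAreaRect((q[:,:2]*1000).astype(np.float32)))
j=P[10:180,110:250].reshape(-1,3);j=j[np.isfinite(j[:,2])&(j[:,2]<.02)];print("plate",plane(j))
Q=P[55:280,310:362];m=(Q[...,2]>.0185)&(Q[...,2]<.028);q=Q[m];print("rail",len(q),plane(q),cv2.minAreaRect((q[:,:2]*1000).astype(np.float32)))
# per-row edges in jig frame
a=np.deg2rad(-9.5);R=np.array([[np.cos(a),-np.sin(a)],[np.sin(a),np.cos(a)]]);o=np.array([.5213,.2221])
J=P.copy();J[...,:2]=(P[...,:2]-o)@R
for v in range(100,282,15):
    r=J[v];b=r[(r[:,2]>.046)&(r[:,2]<.062)];t=r[310:370];t=t[(t[:,2]>.0185)&(t[:,2]<.028)]
    f=lambda z:(round(z[:,1].min()*1e3,1),round(z[:,1].max()*1e3,1),round(z[:,0].mean()*1e3)) if len(z) else None
    print(v,"blk",f(b),"rail",f(t))
b=J[190:282,235:330].reshape(-1,3);b=b[(b[:,2]>.046)&(b[:,2]<.062)];print("min x",np.percentile(b[:,0],[0,1,2])*1e3)
```

```text
6273 (array([0.543 , 0.2516, 0.0531]), array([-0.0249,  0.0251,  0.9994])) ((543.9603881835938, 251.54135131835938), (45.43675994873047, 36.37432861328125), 80.35245513916016)
plate (array([0.4666, 0.2082, 0.0126]), array([ 4.e-04, -0.e+00,  1.e+00]))
rail 6416 (array([0.5084, 0.2843, 0.0226]), array([-8.0e-04, -3.5e-03,  1.0e+00])) ((518.1824340820312, 280.9792175292969), (21.13722801208496, 110.09507751464844), 80.36115264892578)
100 blk None rail (np.float64(50.0), np.float64(67.3), -48)
115 blk None rail (np.float64(50.0), np.float64(67.5), -41)
130 blk None rail (np.float64(50.1), np.float64(67.9), -34)
145 blk None rail (np.float64(49.9), np.float64(67.9), -26)
160 blk None rail (np.float64(50.0), np.float64(67.9), -19)
175 blk None rail (np.float64(49.9), np.float64(67.5), -11)
190 blk None rail (np.float64(49.9), np.float64(67.6), -3)
205 blk (np.float64(15.7), np.float64(47.2), 0) rail (np.float64(52.1), np.float64(67.4), 6)
220 blk (np.float64(15.0), np.float64(50.7), 5) rail (np.float64(54.0), np.float64(67.7), 14)
235 blk (np.float64(14.9), np.float64(50.2), 12) rail (np.float64(53.7), np.float64(67.6), 23)
250 blk (np.float64(15.0), np.float64(50.6), 19) rail (np.float64(61.8), np.float64(67.5), 31)
265 blk (np.float64(5.8), np.float64(60.0), 26) rail (np.float64(66.1), np.float64(67.4), 40)
280 blk (np.float64(14.1), np.float64(51.7), 34) rail None
min x [-0.7222497  -0.37828646 -0.25944593]
```

The block is seated but pitched about 0.035 rad in the grip, which is close to the 0.05 limit. I'll back off, let it drop flat, regrip lower and press again with tilt compensation.

Request:
apply_moves:
  plan:
    - [[0,-0.04,-0.02,0.02,0.022,-0.018,0],[0,0,0,0,0.0,0,0],[50,0,0,0,0,0,0],[50,0,0,0,0,0,0],[50,0,0,0,0,0,0]]

```text
time_s: 19.05
tcp_pos: [0.5644, 0.2492, 0.0401]
ee_rot: [[-0.986, 0.167, 0.006], [0.167, 0.986, 0.006], [-0.005, 0.007, -1.0]]
wrist_force: [0.7, -0.3, -0.5]
gripper_width: 0.487
```

```bash
cat > blk.py <<'E'
from h import *
s=sense();p=capture("wrist");P=cloud(p,s)
print(s["tcp_pos"].round(4),s["ee_rot"][:,2].round(4),s["wrist_force"].round(1),s["joints"].round(1))
b=P[200:283,225:340];m=(b[...,2]>.046)&(b[...,2]<.062)
n,l,st,_=cv2.connectedComponentsWithStats(cv2.erode(m.astype(np.uint8),np.ones((3,3))));k=1+np.argmax(st[1:,4]);q=b[l==k]
c=q.mean(0);nn=np.linalg.svd(q-c,full_matrices=False)[2][2];nn*=np.sign(nn[2])
a=np.deg2rad(-9.6);R=np.array([[np.cos(a),-np.sin(a)],[np.sin(a),np.cos(a)]]);o=np.array([.5213,.2221])
J=(q[:,:2]-o)@R*1e3
print("z",c[2].round(4),"normal in jig",(nn[:2]@R).round(4),"y range",np.percentile(J[:,1],[0.5,99.5]).round(1),"xmin",np.percentile(J[:,0],[0,1]).round(1),"yaw",cv2.minAreaRect((q[:,:2]*1000).astype(np.float32))[2])
E
python3 blk.py
```

```text
[0.5644 0.2492 0.0401] [ 0.0063  0.006  -1.    ] [ 0.7 -0.3 -0.5] [ 3.880e+01  3.190e+01 -1.370e+01 -1.000e-01 -4.390e+01 -1.384e+02]
z 0.0526 normal in jig [-0.0118  0.0109] y range [ 8.6 48.5] xmin [-1.5 -1. ] yaw 80.4505386352539
```

```bash
sed -i 's/^c=q.mean(0);/for _ in range(4):\n    A=np.c_[q[:,:2],np.ones(len(q))];k_=np.linalg.lstsq(A,q[:,2],rcond=None)[0];e=abs(A@k_-q[:,2]);q=q[e<.0012]\nc=q.mean(0);/' blk.py; python3 blk.py
```

```text
[0.5645 0.2493 0.0401] [ 0.0063  0.006  -1.    ] [-0.5  0.1  0.6] [ 3.880e+01  3.190e+01 -1.370e+01 -1.000e-01 -4.390e+01 -1.384e+02]
z 0.0526 normal in jig [-0.0007  0.0025] y range [12.9 48.6] xmin [-1.6 -0.8] yaw 80.04576873779297
```

Request:
apply_moves:
  plan:
    - [[50,-0.2,-0.1,-0.1,-0.006,0.006,0],[50,0,0,0,0,0,0]]

```text
time_s: 19.32
tcp_pos: [0.5595, 0.2475, 0.0375]
ee_rot: [[-0.986, 0.166, 0.001], [0.166, 0.986, 0.0], [-0.001, 0.0, -1.0]]
wrist_force: [-0.3, 0.4, 0.7]
gripper_width: 0.499
```

Request:
apply_moves:
  plan:
    - [[50,0,-0.03,-0.06,0,0,0],[0,0,0,0,0,0,0],[0,0,0,0,0,0,0],[0,0,0,0,0,0,0],[0,0,0,0,0,0,0]]

```text
time_s: 19.73
tcp_pos: [0.5595, 0.2471, 0.0357]
ee_rot: [[-0.986, 0.166, 0.001], [0.166, 0.986, 0.0], [-0.001, 0.0, -1.0]]
wrist_force: [-1.2, 0.8, 0.4]
gripper_width: 0.41
```

```bash
python3 blk.py
```

```text
[0.5595 0.2471 0.0357] [ 8.e-04  1.e-04 -1.e+00] [-1.2  0.8  0.4] [  39.    32.   -14.4    0.   -43.5 -138.5]
z 0.0526 normal in jig [-0.0038 -0.0014] y range [11.4 53.8] xmin [-1.4 -0.8] yaw 79.9815444946289
```

Request:
apply_moves:
  plan:
    - [[0,0.02,0.1,-0.02,0.008,0,0],[0,0.03,0.2,-0.04,0.025,0,0]]

```text
time_s: 19.95
tcp_pos: [0.5592, 0.2476, 0.0357]
ee_rot: [[-0.987, 0.162, -0.007], [0.162, 0.987, 0.019], [0.01, 0.017, -1.0]]
wrist_force: [2.9, -22.8, 13.2]
gripper_width: 0.411
```

Request:
apply_moves:
  plan:
    - [[0,0.12,0.08,-0.02,-0.01,-0.012,-0.003],[0,0.25,0.12,-0.03,0.0,-0.02,-0.003]]

```text
time_s: 20.12
tcp_pos: [0.5605, 0.2472, 0.0355]
ee_rot: [[-0.985, 0.174, 0.006], [0.174, 0.985, -0.001], [-0.006, 0.0, -1.0]]
wrist_force: [-26.5, 1.6, 24.3]
gripper_width: 0.412
```

Request:
apply_moves:
  plan:
    - [[0,0.18,0.2,-0.02,0.012,-0.01,0.003],[0,0.22,0.26,-0.02,0.016,-0.014,0.003]]

```text
time_s: 20.28
tcp_pos: [0.5603, 0.2475, 0.0354]
ee_rot: [[-0.986, 0.169, 0.005], [0.169, 0.986, 0.004], [-0.004, 0.004, -1.0]]
wrist_force: [-9.0, -16.8, 19.8]
gripper_width: 0.412
```

```bash
python3 blk.py; python3 blk.py
```

```text
[0.5603 0.2475 0.0354] [ 0.0047  0.0038 -1.    ] [ -9.  -16.8  19.8] [  39.    32.   -14.5    0.   -43.2 -138.7]
z 0.0526 normal in jig [-0.005  -0.0006] y range [ 9.5 53.2] xmin [-0.7 -0.3] yaw 79.89753723144531
[0.5603 0.2474 0.0355] [ 0.0048  0.0043 -1.    ] [-10.4 -11.8  16.3] [  38.9   32.   -14.5   -0.   -43.1 -138.7]
z 0.0526 normal in jig [-0.0036 -0.0023] y range [10.5 53.3] xmin [-1.  -0.4] yaw 81.04714965820312
```

Request:
apply_moves:
  plan:
    - [[0,0.3,0.28,0.04,0.012,-0.014,0.002],[0,0.42,0.36,0.04,0.02,-0.028,0.002]]

```text
time_s: 20.55
tcp_pos: [0.5605, 0.2474, 0.0354]
ee_rot: [[-0.985, 0.172, 0.003], [0.172, 0.985, 0.004], [-0.002, 0.005, -1.0]]
wrist_force: [-27.3, -15.1, 27.8]
gripper_width: 0.409
```

```bash
python3 blk.py; python3 blk.py;python3 blk.py
```

```text
[0.5605 0.2474 0.0354] [ 0.0032  0.0044 -1.    ] [-27.3 -15.1  27.8] [ 3.890e+01  3.200e+01 -1.440e+01 -1.000e-01 -4.330e+01 -1.387e+02]
z 0.0527 normal in jig [-0.0036 -0.0019] y range [11.7 54. ] xmin [-0.8 -0.3] yaw 79.74748992919922
[0.5605 0.2474 0.0355] [ 0.0039  0.0048 -1.    ] [-20.  -13.4  20.2] [ 3.890e+01  3.200e+01 -1.440e+01 -1.000e-01 -4.320e+01 -1.387e+02]
z 0.0526 normal in jig [-0.0053 -0.0013] y range [10.2 53.5] xmin [-0.8 -0.4] yaw 79.94727325439453
[0.5604 0.2474 0.0355] [ 0.004   0.0047 -1.    ] [-20.2 -13.   19.8] [ 3.890e+01  3.200e+01 -1.450e+01 -1.000e-01 -4.320e+01 -1.387e+02]
z 0.0527 normal in jig [-0.005  -0.0022] y range [11.7 54.3] xmin [-0.9 -0.3] yaw 80.10414123535156
```

Request:
apply_moves:
  plan:
    - [[0,0.35,0.3,0.2,0.014,-0.02,0.004],[0,0.42,0.4,0.28,0.02,-0.025,0.004]]

```text
time_s: 20.87
tcp_pos: [0.5604, 0.2475, 0.0379]
ee_rot: [[-0.985, 0.171, 0.003], [0.171, 0.985, 0.006], [-0.002, 0.007, -1.0]]
wrist_force: [-7.8, -16.9, -12.4]
gripper_width: 0.412
```

```bash
python3 blk.py;python3 blk.py
```

```text
[0.5604 0.2475 0.0379] [ 0.0026  0.0063 -1.    ] [ -7.8 -16.9 -12.4] [  38.9   31.8  -14.2   -0.3  -43.6 -138.5]
z 0.0549 normal in jig [-0.0036  0.0001] y range [ 9.8 54.6] xmin [-0.8 -0.2] yaw 80.07364654541016
[0.5605 0.2475 0.038 ] [ 0.0024  0.0062 -1.    ] [ -9.6 -13.9  -3. ] [  38.8   31.8  -14.2   -0.3  -43.6 -138.5]
z 0.055 normal in jig [-0.0033  0.0025] y range [ 9.3 54. ] xmin [-0.8 -0.2] yaw 80.88109588623047
```

With the block lifted 2 mm clear of the plate, both horizontal forces remain, about 7 N in x and 15 N in y. So both stops carry load rather than the plate. I lower it again while pressing.

Request:
apply_moves:
  plan:
    - [[0,0.1,0.08,-0.15,0.006,-0.01,0],[0,0.2,0.15,-0.15,0.01,-0.015,0],[0,0.38,0.28,0,0.018,-0.025,0.002]]

```text
time_s: 21.22
tcp_pos: [0.5624, 0.247, 0.0333]
ee_rot: [[-0.985, 0.171, 0.016], [0.171, 0.985, 0.012], [-0.014, 0.014, -1.0]]
wrist_force: [-26.2, -11.7, 19.7]
gripper_width: 0.414
```

```bash
python3 blk.py;python3 blk.py
```

```text
[0.5624 0.247  0.0333] [ 0.0163  0.0116 -0.9998] [-26.2 -11.7  19.7] [ 3.880e+01  3.200e+01 -1.500e+01  1.000e-01 -4.190e+01 -1.387e+02]
z 0.0526 normal in jig [-0.0035 -0.002 ] y range [11.7 52.8] xmin [-0.8 -0.3] yaw 80.21919250488281
[0.5623 0.2469 0.0333] [ 0.0167  0.012  -0.9998] [-20.8  -9.   22.1] [ 3.880e+01  3.190e+01 -1.510e+01  1.000e-01 -4.180e+01 -1.387e+02]
z 0.0526 normal in jig [-0.0049 -0.0044] y range [11.3 53.2] xmin [-0.8 -0.3] yaw 80.25470733642578
```

Request:
apply_moves:
  plan:
    - [[0,0.3,0.35,0.08,0.006,-0.006,0.002],[0,0.38,0.48,0.1,0.012,-0.012,0.002]]

```text
time_s: 21.48
tcp_pos: [0.5622, 0.2476, 0.0336]
ee_rot: [[-0.985, 0.17, -0.009], [0.17, 0.985, -0.008], [0.007, -0.009, -1.0]]
wrist_force: [-10.3, -29.5, 10.6]
gripper_width: 0.41
```

```bash
python3 blk.py;python3 blk.py
```

```text
[0.5622 0.2476 0.0336] [-0.0086 -0.0081 -0.9999] [-10.3 -29.5  10.6] [ 3.890e+01  3.260e+01 -1.360e+01  1.000e-01 -4.450e+01 -1.387e+02]
z 0.053 normal in jig [0.0009 0.0169] y range [10.4 54. ] xmin [-0.6 -0.1] yaw 80.0882568359375
[0.5623 0.2475 0.0335] [-0.0098 -0.0091 -0.9999] [-12.8 -23.   15. ] [ 3.890e+01  3.270e+01 -1.350e+01  1.000e-01 -4.460e+01 -1.387e+02]
z 0.053 normal in jig [0.0019 0.0166] y range [11.2 54.2] xmin [-0.6 -0.2] yaw 80.18074035644531
```

Request:
apply_moves:
  plan:
    - [[0,0.45,0.38,0.06,0.016,-0.022,0.002],[0,0.55,0.42,0.08,0.018,-0.03,0.002]]

```text
time_s: 21.75
tcp_pos: [0.5631, 0.2472, 0.0331]
ee_rot: [[-0.984, 0.175, -0.015], [0.176, 0.984, -0.014], [0.013, -0.016, -1.0]]
wrist_force: [-31.7, -13.1, 24.0]
gripper_width: 0.41
```

```bash
python3 blk.py;python3 blk.py
```

```text
[0.5631 0.2472 0.0331] [-0.0154 -0.0139 -0.9998] [-31.7 -13.1  24. ] [ 3.88e+01  3.29e+01 -1.31e+01  1.00e-01 -4.52e+01 -1.39e+02]
z 0.053 normal in jig [0.002  0.0136] y range [12.1 54.1] xmin [-0.6 -0.1] yaw 79.90729522705078
[0.5631 0.2472 0.0331] [-0.0152 -0.0143 -0.9998] [-26.6 -14.5  21. ] [ 3.88e+01  3.29e+01 -1.31e+01  1.00e-01 -4.52e+01 -1.39e+02]
z 0.053 normal in jig [0.0023 0.0153] y range [11.6 54.7] xmin [-0.6 -0.2] yaw 80.05006408691406
```

Request:
apply_moves:
  plan:
    - [[0,0.4,0.4,0.14,0.02,-0.028,0.004],[0,0.48,0.46,0.16,0.024,-0.034,0.004]]

```text
time_s: 22.02
tcp_pos: [0.563, 0.2472, 0.0331]
ee_rot: [[-0.985, 0.175, -0.007], [0.175, 0.985, -0.011], [0.005, -0.012, -1.0]]
wrist_force: [-17.1, -19.7, 9.1]
gripper_width: 0.411
```

```bash
python3 blk.py;python3 blk.py
```

```text
[0.563  0.2472 0.0331] [-0.0069 -0.0112 -0.9999] [-17.1 -19.7   9.1] [  38.9   32.7  -13.6    0.4  -44.4 -139.2]
z 0.0529 normal in jig [-0.0003  0.0114] y range [11.  54.2] xmin [-0.7 -0.2] yaw 79.88645935058594
[0.563  0.2472 0.0331] [-0.0066 -0.011  -0.9999] [-14.4 -17.9   7.6] [  38.9   32.7  -13.7    0.4  -44.3 -139.2]
z 0.0529 normal in jig [-0.0012  0.0091] y range [11.  54.5] xmin [-0.8 -0.2] yaw 80.26667022705078
```

Request:
apply_moves:
  plan:
    - [[0,0.44,0.4,0.1,0.02,-0.028,0.004],[0,0.56,0.46,0.16,0.026,-0.036,0.005]]

```text
time_s: 22.28
tcp_pos: [0.5631, 0.2471, 0.033]
ee_rot: [[-0.985, 0.175, -0.003], [0.175, 0.985, -0.008], [0.002, -0.008, -1.0]]
wrist_force: [-25.2, -14.5, 12.2]
gripper_width: 0.411
```

```bash
python3 blk.py;python3 blk.py;python3 blk.py
python3 - <<'E'
from h import *
p=capture("scene");R,c=camT(p);I=p["pixels"][:,:,::-1]
for l in ["gauge","blank","short_block","disc","tape","wash_bottle"]:
    for r in recognise(l,p)[:2]:print(l,round(r["score"],2),(R@np.array(r["at"])+c).round(3))
cv2.imwrite("pics/s6.png",np.hstack([cv2.resize(I[150:290,170:310],None,fx=2.8,fy=2.8),cv2.resize(I[210:350,290:430],None,fx=2.8,fy=2.8)]))
p=capture("wrist");cv2.imwrite("pics/w6.png",cv2.resize(p["pixels"][50:350,200:400,::-1],None,fx=2,fy=2))
s=sense();print(s["wrist_force"],s["joint_velocities"].round(2),s["time_s"])
E
```

```text
[0.5631 0.2471 0.033 ] [-0.0033 -0.0079 -1.    ] [-25.2 -14.5  12.2] [  38.9   32.6  -13.8    0.3  -44.  -139.2]
z 0.0528 normal in jig [-0.0012  0.008 ] y range [12.2 53.8] xmin [-0.7 -0.2] yaw 80.3240966796875
[0.5631 0.2471 0.033 ] [-0.003  -0.0075 -1.    ] [-22.2 -15.   12.1] [  38.9   32.6  -13.9    0.3  -43.9 -139.2]
z 0.0527 normal in jig [-0.0016  0.0064] y range [10.8 53.5] xmin [-0.8 -0.3] yaw 79.81623077392578
[0.563  0.2471 0.0329] [-0.003  -0.0077 -1.    ] [-21.4 -14.9  13.4] [  38.9   32.6  -13.9    0.3  -43.9 -139.2]
z 0.0527 normal in jig [-0.0034  0.0087] y range [10.8 53.5] xmin [-0.8 -0.3] yaw 79.83953857421875
gauge 0.74 [ 0.594 -0.08   0.025]
gauge 0.72 [0.69  0.304 0.027]
blank 0.68 [0.589 0.248 0.043]
short_block 0.57 [ 0.448 -0.219  0.026]
disc 0.71 [ 0.49  -0.374  0.019]
tape 0.66 [ 0.687 -0.258  0.017]
wash_bottle 0.76 [0.77  0.044 0.081]
wash_bottle 0.5 [ 0.593 -0.083  0.026]
[-21.91944776 -15.35944319  13.7647941 ] [ 0.02 -0.03  0.05  0.04 -0.06  0.01] 22.8333
```

View pics/s6.png

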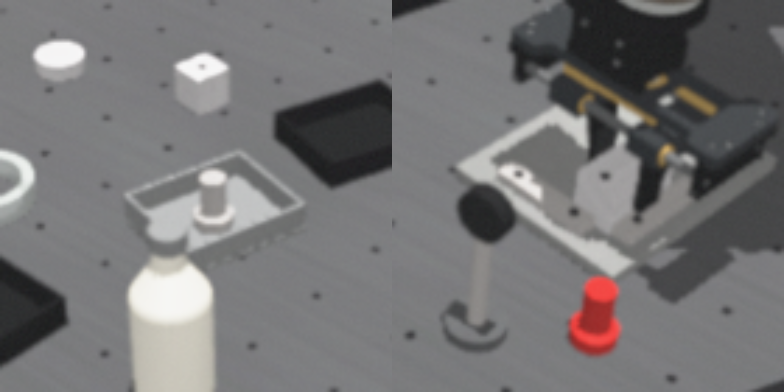

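View pics/w6.png

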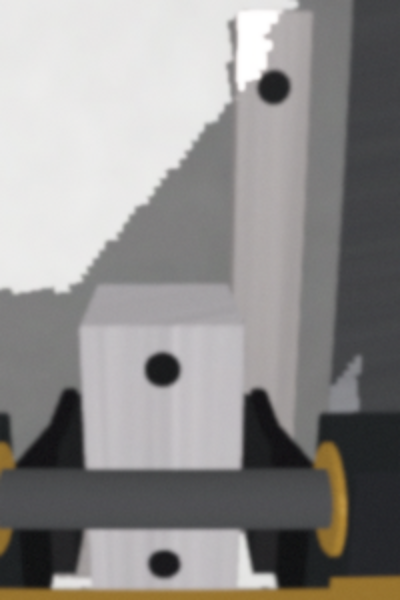

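Request:
apply_moves:
  plan:
    - [[0,-0.02,0.2,0.06,0.014,0,0.002],[0,0.06,0.5,0.08,0.028,-0.002,0.003],[0,0.3,0.5,0.12,0.026,-0.02,0.003],[0,0.5,0.5,0.14,0.026,-0.032,0.004]]

```text
time_s: 23.17
tcp_pos: [0.557, 0.2482, 0.0332]
ee_rot: [[-0.986, 0.167, -0.026], [0.166, 0.986, 0.012], [0.027, 0.008, -1.0]]
wrist_force: [-22.6, -18.5, 14.9]
gripper_width: 0.41
```

```bash
python3 blk.py;python3 blk.py;python3 blk.py;python3 blk.py
```

```text
[0.557  0.2482 0.0332] [-0.0257  0.0123 -0.9996] [-22.6 -18.5  14.9] [  38.5   32.5  -13.1   -2.1  -45.1 -136.6]
z 0.0528 normal in jig [0.0005 0.0018] y range [ 9.7 52.2] xmin [-6.7 -6.1] yaw 80.77230834960938
[0.5572 0.2482 0.0332] [-0.0251  0.0126 -0.9996] [-13.1 -22.8  10. ] [  38.4   32.5  -13.1   -2.1  -45.1 -136.6]
z 0.0528 normal in jig [0.0021 0.0041] y range [10.3 53. ] xmin [-6.4 -5.9] yaw 80.02388763427734
[0.5572 0.2482 0.0332] [-0.0248  0.0123 -0.9996] [-13.8 -22.9  10.4] [  38.5   32.5  -13.2   -2.   -45.  -136.6]
z 0.0528 normal in jig [0.0011 0.0051] y range [10.3 52.3] xmin [-6.4 -5.9] yaw 80.1615219116211
[0.5572 0.2482 0.0332] [-0.0246  0.0123 -0.9996] [-13.  -22.9   9.9] [  38.5   32.5  -13.2   -2.   -45.  -136.6]
z 0.0528 normal in jig [0.0023 0.0042] y range [11.6 54.4] xmin [-6.3 -5.9] yaw 79.86524200439453
```

Easing x let the block spring back about 6 mm, and it now drags on the rail. That confirms firm rail contact. I lighten y and slide it to the end stop.

Request:
apply_moves:
  plan:
    - [[0,0.06,-0.02,0.0,-0.006,-0.02,0],[0,0.12,-0.02,0,-0.004,-0.006,0],[0,0.12,0,0,0,-0.006,0]]

```text
time_s: 23.62
tcp_pos: [0.5616, 0.2424, 0.0334]
ee_rot: [[-0.985, 0.171, 0.002], [0.171, 0.985, -0.002], [-0.002, -0.002, -1.0]]
wrist_force: [-1.9, 0.3, 2.1]
gripper_width: 0.41
```

```bash
python3 blk.py
```

```text
[0.5616 0.2424 0.0334] [ 0.0016 -0.0022 -1.    ] [-1.9  0.3  2.1] [  38.6   32.2  -14.6    0.2  -43.2 -138.6]
z 0.0528 normal in jig [-0.015   0.0045] y range [ 6.4 48.4] xmin [-1.4 -0.9] yaw 80.15161895751953
```

Request:
apply_moves:
  plan:
    - [[0,0.0,0.08,0.0,0.002,0,0.001],[0,0.0,0.08,0,0.002,0,0.001],[0,0.02,0.1,0,0.004,0,0.001]]

```text
time_s: 23.92
tcp_pos: [0.5623, 0.2472, 0.0334]
ee_rot: [[-0.986, 0.167, -0.001], [0.167, 0.986, 0.002], [0.001, 0.002, -1.0]]
wrist_force: [1.3, -12.6, 6.2]
gripper_width: 0.41
```

```bash
python3 blk.py
```

```text
[0.5623 0.2472 0.0334] [-9.0e-04  1.7e-03 -1.0e+00] [  1.3 -12.6   6.2] [  38.8   32.4  -14.    -0.2  -43.6 -138.2]
z 0.0528 normal in jig [-0.0144  0.0037] y range [10.9 53. ] xmin [-1.7 -1. ] yaw 79.78944396972656
```

Request:
apply_moves:
  plan:
    - [[0,0.15,0.14,0.0,0.008,-0.01,0.001],[0,0.3,0.2,0.04,0.012,-0.018,0.002],[0,0.42,0.3,0.06,0.016,-0.026,0.002]]

```text
time_s: 24.22
tcp_pos: [0.563, 0.247, 0.0329]
ee_rot: [[-0.986, 0.168, -0.0], [0.168, 0.986, 0.002], [0.0, 0.002, -1.0]]
wrist_force: [-26.2, -13.8, 25.0]
gripper_width: 0.419
```

```bash
python3 blk.py; python3 blk.py
```

```text
[0.563  0.247  0.0329] [-1.0e-04  1.7e-03 -1.0e+00] [-26.2 -13.8  25. ] [ 3.870e+01  3.250e+01 -1.400e+01 -1.000e-01 -4.350e+01 -1.383e+02]
z 0.0526 normal in jig [-0.0027 -0.0008] y range [10.5 53. ] xmin [-0.7 -0.3] yaw 80.26152801513672
[0.563  0.247  0.0329] [ 2.0e-04  1.8e-03 -1.0e+00] [-21.5 -12.4  20.8] [ 3.870e+01  3.240e+01 -1.400e+01 -1.000e-01 -4.350e+01 -1.383e+02]
z 0.0526 normal in jig [-0.0024 -0.0001] y range [10.5 52.4] xmin [-0.8 -0.3] yaw 80.622802734375
```

Request:
apply_moves:
  plan:
    - [[0,0.5,0.42,0.12,0.018,-0.028,0.002],[0,0.54,0.48,0.16,0.022,-0.032,0.003]]

```text
time_s: 24.48
tcp_pos: [0.563, 0.2472, 0.033]
ee_rot: [[-0.985, 0.17, -0.003], [0.17, 0.985, -0.004], [0.002, -0.005, -1.0]]
wrist_force: [-19.7, -23.1, 12.2]
gripper_width: 0.41
```

```bash
python3 blk.py; python3 blk.py; python3 blk.py; python3 blk.py
```

```text
[0.563  0.2472 0.033 ] [-0.0031 -0.0043 -1.    ] [-19.7 -23.1  12.2] [ 3.880e+01  3.260e+01 -1.380e+01  1.000e-01 -4.390e+01 -1.387e+02]
z 0.0527 normal in jig [-0.0023  0.0063] y range [11.5 53.8] xmin [-0.9 -0.3] yaw 80.1121826171875
[0.563  0.2472 0.033 ] [-0.0031 -0.0044 -1.    ] [-20.8 -20.8  15.7] [ 3.880e+01  3.260e+01 -1.380e+01  1.000e-01 -4.390e+01 -1.387e+02]
z 0.0527 normal in jig [-0.0014  0.0067] y range [11.8 54.2] xmin [-0.8 -0.3] yaw 80.16793060302734
[0.5631 0.2472 0.033 ] [-0.0029 -0.0041 -1.    ] [-20.7 -19.6  15.1] [ 3.880e+01  3.260e+01 -1.380e+01  1.000e-01 -4.390e+01 -1.387e+02]
z 0.0527 normal in jig [-0.0007  0.0054] y range [10.9 54.5] xmin [-0.8 -0.2] yaw 80.07630920410156
[0.563  0.2471 0.033 ] [-0.0029 -0.004  -1.    ] [-20.9 -18.7  15.2] [ 3.880e+01  3.260e+01 -1.380e+01  1.000e-01 -4.390e+01 -1.387e+02]
z 0.0527 normal in jig [-0.0018  0.0057] y range [12.2 53.8] xmin [-0.7 -0.3] yaw 80.22001647949219
```

The state is steady: block flat, both sides home, about 17 N in x and 22 N in y. Handing in.

```bash
python3 -c "
from station import *
print(finish_job());s=sense();print(s['tcp_pos'],s['wrist_force'])"
```

```text
the job is handed in; nothing more can be done
None
the job is handed in; nothing more can be done
```

I moved the focus gauge to the grey tray and pressed the long block into the jig corner. I handed in at about 25 s with the block still gripped and pressed.

**Gauge:** The last scene picture shows it standing upright in the grey tray, let go, and nothing touched it after that.

**Block:**
- **Position:** The last depth measurements show the block flat to within about 0.006 rad and parallel to the rail to within about 0.01 rad. It is within about 1 mm of home along the rail, and its side looks flush with the rail.
- **Push:** The wrist reads a steady 17 N or so toward the end stop and 22 N toward the side rail, with about 15 N downward.

**What I could not confirm or had to redo:**
- **Stop forces are inferred:** The force on each stop was never measured directly. The rail took about 12 N before the block reached the end stop. I then pushed on to the stop, and the arm halted there. Friction on the plate could carry part of both pushes.
- **Redone steps:** The first press tilted the block about 0.03 rad, so I let go and gripped it lower. Later, easing the push let the block spring back 6 mm, so I pressed it home again.
- **Bystanders:** The arm went near none of them. A late picture found the short block, disc, tape and wash bottle roughly where they started. I did not re-measure the screwdriver or the optic post.

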